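# Take the inside depth of a leather-hard cup with the swing-arm depth gauge

### The arm

A 6-joint arm with a two-finger parallel gripper is mounted at the origin on the work surface. World frame = base frame: x ahead of the robot, y to its left, z up, the work surface at z = 0. Lengths are in mm, angles in degrees, forces in N, time in s.
With the tool pointing down it reaches from about 300 to 775 mm from the base axis. Payload 14.6 kg.
Tool frame: the origin (TCP) lies at the very end of the fingers, on their centre line; the grasp point (between the pads) lies 19 mm behind it (manip.hold_point_z is the distance from the TCP to the grasp point, in mm); z points along the fingers, x is the direction in which the jaws open and shut, and the axes are right-handed (so a half turn about z gives the same grasp; the last joint's range is limited). The gripper opens to 94 mm and grips with 3 to 60 N. Pads are 16 mm wide; open, the fingers measure 119 mm over their backs; the gripper's body (75 mm by 177 mm) begins 78 mm behind the grasp point.
Start: joints at [59.267, 17.183, 87.147, -0, 75.671, -3.816], TCP at [248.985, 490.404, 205.446] pointing down, gripper open.
Joint ranges: [-173.82, 173.82], [-45.26, 126.66], [13.44, 144.39], [-59.66, 239.66], [0, 175.72], [-146.38, 146.38]. Speed limits (degrees/s): [127.2, 127.2, 147.25, 180, 180, 180].

### API

Orientations are given as a 3x3 rotation matrix whose columns are the frame's x, y, z axes.
In Python, from plant import manip gives the robot as it stands.
- The arm moves only by the tool send_rows, never from a script. Its argument "moves" is a list of rows, each a list of 7 numbers: the shift along the tool's x, y, z normalised to -1 to 1, where 1 is 0.12 m, then the turn, a rotation vector about the tool's x, y, z normalised to -1 to 1, where 1 is 180 degrees, then the closure, from -1 (fully open) to 1 (shut). A call has 1 to 8 rows; each row is the pose to reach, as a shift and turn from the pose commanded when the call began, along the tool's axes at that moment, turning the shorter way round; what a row does not reach only later rows make up. A row lasts 1/8 s, in which the tool goes at most 62.5 mm and 10.7 degrees, less where a joint would pass 70% of its speed; a pose out of reach is approached as far as the arm can. A call with a number of a shift or a turn outside -1 to 1 is refused whole. A call with a gripper value outside its range is refused whole. The fingers move at their own pace and stop on an object; "squeeze" is the grip in N (left out, the last holds). Time passes only in rows, so rows that repeat a pose let the fingers close. It gives the time, the measured TCP pose, the force and the opening at its end, in the units of the state.
- manip.read_state(): the state, without advancing time (a new reading comes with each control period).
- manip.read_camera(name): name is "scene" or "top"; returns a dict with "image" (480x640x3 uint8, red, green, blue), "fovy" (degrees; the focal length in pixels is half the picture's height over the tangent of half this angle, whatever the lens; pixels are square), "cx", "cy" (the principal point, pixels), "D" ([k1, k2, p1, p2, k3] as OpenCV has them; the pictures are not rectified), "R" (3x3) and "t" (3): a world point X has camera coordinates R X + t. Camera axes: x right, y down, z forward; pixel columns grow to the right and rows downward; lengths in mm; the calibration is good to about 2 mm. A picture is of the moment at which its call begins. There is no depth.
- manip.sign_off(): hands the job in, once; it reports no verdict.
The state is a dict: "clock": time; "joints": joint angles; "joint_velocities": joint speeds; "joint_torque": joint torques, N m; "eef_pos": TCP position; "tcp_rot": TCP orientation; "ft_force": force on the tool from outside, world axes, zero at the start; "wrist_torque": the same for the moment, N m; "width": finger opening in mm.
Only numpy, scipy, OpenCV 4.12 (cv2) and the standard library are available. Lean on these libraries where they do the work, as an engineer would, in place of code of your own. Each camera call takes 0.05 s, during which the arm holds its last target.

### The job

Before the tall cup is trimmed, take its inside depth with the depth gauge: push the gauge's arm round until the raised rod stands over the middle of the tall cup, then press the rod down gently until its foot rests on the cup's floor, and then turn the lock lever its quarter turn, fully home against its stop, to hold the reading. Leave the rod standing on the floor of the cup; the clay is soft, so do not force it, and do not shift the pots or the other things.

Things in the scene. Friction and masses are not known exactly. Their poses are not given: they have to be found in the camera images.
- column_axis (a point): Centre of the depth gauge's swivel: the point on the axis of the upright steel column (20 mm thick, 192 mm tall) at the height of the arm's centre line, 150 mm above the table. Frame fixed to the stand: z up; the arm points along its -x when joint swing is 0.
- stand: The fixed depth gauge: grey cast foot (136 mm across) and column on a plywood board (310 x 390 mm, mostly on the arm's side, top 10 mm above the table). Origin: on the column's axis at table height. Its aluminium arm is a level bar 22 mm wide, 18 mm high, reaching out to a head (40 x 34 mm, underside 133 mm, top 165 mm above the table).
- swing (a joint): Swing of the arm about the column, rad, from -1.5 to 1.5; positive is anticlockwise seen from above. It turns stiffly (0.8 N m of friction, about 5 N at the rod) and stays where it is left. It may be pushed at the rod's knob, the rod or the bar.
- rod_knob (a point): Centre of the flat top of the black knob on the upper end of the depth rod: the place to press. Knob 30 mm across, 22 mm high (below this point), top 289 to 304 mm above the table at the start. The rod is upright steel, 10 mm thick, with dark rings every 10 mm; it slides only up and down in the arm's head and swings with the arm, its axis 170 mm from the column's axis.
- rod_foot (a point): Centre of the underside of the rod's round black rubber foot (18 mm across), 176 mm straight below rod_knob when not pressed. The rubber is soft: it gives about 1 mm for every 3 N, 6 mm at most. At the start it is 13 to 28 mm higher than the tall cup's rim, so the arm swings freely over both pots.
- rod (a joint): How far the rod has been pushed down from its highest place, m, 0 to 0.117. It slides with 3.5 N of friction (with its foot it weighs 0.15 kg) and stays where it is left.
- lever_pivot (a point): A point on the upright pivot axis of the lock lever, 195 mm above the table, the height of the lever's ball. The pivot is on the arm, 135 mm from the column's axis and 35 mm from the rod's axis, on the straight line between them.
- lever_ball (a point): Centre of the black ball (22 mm across) at the free end of the lock lever, 72 mm from the pivot axis, 195 mm above the table. The lever is a steel bar about 8 mm thick that rises from its hub to the ball, clear above the arm (arm's top 159 mm, head's top 165 mm, hub's top 175 mm above the table).
- lever (a joint): Turn of the lock lever, rad, 0 to 1.571. At 0 (loose; 0 to 0.15 at the start) it points back along the arm to the column; at 1.571 (locked) it stands square across the arm, against a hard stop, having turned clockwise seen from above. Friction about 1 N at the ball; it stays where it is left.
- cup_floor (a point): Centre of the inner floor of the tall cup, the one to gauge: loose straight-sided pot of grey-brown clay, 102 mm across, 90 mm high, wall 6 mm, floor 10 mm thick and about 80 mm across inside, about 0.55 kg, inside depth 80 mm. It stands on the board to one side or the other of the gauge's middle, its centre 158 to 182 mm from the column's axis. z is the cup's upright axis.
- cup_rim (a point): Centre of the tall cup's mouth, at rim height: 90 mm above the cup's underside, 100 mm above the table; the mouth is 90 mm wide inside.
- bowl_rim (a point): Centre of the mouth of the low flared bowl (126 mm across, 55 mm high), at rim height. It stands on the board on the other side and is not to be gauged.
- brush_pot: White pot 74 mm across and 95 mm high with brushes standing in it, up to about 195 mm tall; loose, leave it alone. Origin: centre of its underside.
- roller: Wooden rolling pin, 205 mm long, 38 mm thick, lying on the table; leave it alone. Origin: under its middle; its x runs along it.
- jar: Brown glass jar with a lid, 68 mm across, 100 mm high; leave it alone. Origin: centre of its underside.
Mind the look-alikes: they are no part of the job. Leave any red look-alike of the part that bears cup_floor alone.

How it is judged (in metres and radians):
On the way, in this order (a step that is already met when the one before it is completed fails the run):
1. The raised rod stands over the middle of the tall cup (within 20 mm of its axis), its foot still above the rim (horizontal distance between rod_foot and cup_floor below 0.02 m and z of rod_foot in the frame of cup_rim above 0.003 m), for 0.1 s.
2. The rod's foot rests on the floor of the tall cup (within 2 mm) while the lock lever is still loose (horizontal distance between rod_foot and cup_floor below 0.022 m and z of rod_foot in the frame of cup_floor below 0.002 m and value of joint lever below 0.6 rad), for 0.2 s.
3. The lock lever has been turned home against its stop (value of joint lever above 1.48 rad), for 0.2 s.
At the end, for the whole second after the job is handed in: The rod's foot rests on the tall cup's floor, within 2 mm in height and within 25 mm of the cup's axis; the lock lever is within 0.09 rad of its stop (square across the arm); the cup stands upright within 12 mm of where it was (horizontal distance between rod_foot and cup_floor below 0.025 m and z of rod_foot in the frame of cup_floor between -0.002 and 0.002 m and value of joint lever above 1.48 rad and angle between cup_floor's own z axis and vertical below 0.05 rad and distance of cup_floor from where it was at the start of the episode below 0.012 m); the robot touches nothing.
It fails at once if The rod is forced into the tall cup (more than 25 N between rod and cup) (contact force between rod and cup above 25 N).
It fails at once if The robot pushes the tall cup more than 20 mm out of place or tips it (distance of cup_floor from where it was at the start of the episode above 0.02 m or angle between cup_floor's own z axis and vertical above 0.2 rad).
It fails at once if The bowl, the brush pot, the rolling pin or the jar is shifted more than 20 mm (distance of any of bowl_rim, brush_pot, roller, jar from where it was at the start of the episode above 0.02 m).
It also fails if it takes over 58 s, if anything falls off the work surface, if the arm or the gripper's body presses on something with over 40 N, if the wrist force passes 120 N, or if a joint passes its speed limit or range.

## Working session

There is one attempt and no reset: what is moved stays moved. The work goes in short steps, Python scripts to look and compute and a tool call to move; the robot and the scene stay as the last step left them, time stands still between calls to the robot, and variables do not carry over. Pictures are saved under pics/ and viewed, and the job is handed in when it is done.

Besides the shell and the picture viewer there is one more tool, called after "Emit:" by a JSON object that holds its "method" and its "body", one argument or row to a line. send_rows: Moves the arm, as the interface text tells. Its arguments: {"type":"object","properties":{"moves":{"type":"array","items":{"type":"array","items":{"type":"number","minimum":-1,"maximum":1}}},"squeeze":{"type":"number"}},"required":["moves"]}

```bash
mkdir -p pics; ls; cat > h.py <<'E'
import numpy as np, cv2
from plant import manip
def cap(n,f):
    c=manip.read_camera(n); cv2.imwrite('pics/'+f+'.png',c['image'][:,:,::-1]); 
    import pickle; pickle.dump(c,open('pics/'+f+'.pkl','wb')); return c
def K(c):
    f=240/np.tan(np.radians(c['fovy']/2)); return np.array([[f,0,c['cx']],[0,f,c['cy']],[0,0,1.]])
def proj(c,X):
    r,_=cv2.Rodrigues(np.array(c['R'],float)); return cv2.projectPoints(np.array(X,float).reshape(-1,1,3),r,np.array(c['t'],float),K(c),np.array(c['D'],float))[0][:,0]
def atz(c,uv,z):
    R=np.array(c['R']);t=np.array(c['t'])
    n=cv2.undistortPoints(np.array(uv,float).reshape(-1,1,2),K(c),np.array(c['D'],float))[:,0]
    d=np.c_[n,np.ones(len(n))]@R; o=-R.T@t
    return o+d*((z-o[2])/d[:,2])[:,None]
E
python3 - <<'E'
from h import *
for n in('scene','top'):
    c=cap(n,n+'0'); print(n,c['fovy'],c['D'],-np.array(c['R']).T@c['t'])
print(manip.read_state())
E
```

```text
pics
scene 48.025991924065686 [-0.01193251  0.          0.          0.          0.        ] [1235.79324696  201.67240763 1121.54209216]
top 57.281156031283224 [0.00016898 0.         0.         0.         0.        ] [ 369.23980627   -5.38138153 1301.8315294 ]
{'clock': 0.1, 'joints': array([ 5.92666601e+01,  1.72110329e+01,  8.71754139e+01,  2.37045973e-04,
        7.56723410e+01, -3.81594082e+00]), 'joint_velocities': array([ 0.06735766, -0.11911557, -0.13760034,  0.1458308 ,  0.06907575,
       -0.09368604]), 'joint_torque': array([ 7.98927977e-04, -5.32636714e+01, -3.53284335e+01,  7.09232013e-02,
        2.34601140e-02, -6.23738083e-05]), 'eef_pos': array([248.86949541, 490.2093003 , 204.96641338]), 'tcp_rot': array([[ 4.52706146e-01,  8.91659614e-01, -5.27796191e-04],
       [ 8.91659183e-01, -4.52706448e-01, -8.79889127e-04],
       [-1.02349834e-03, -7.22831052e-05, -9.99999474e-01]]), 'ft_force': array([-0.10388023,  0.44747055,  0.31447739]), 'wrist_torque': array([ 0.03334359, -0.016975  ,  0.03273921]), 'width': 93.86949744032697}
```

View pics/scene0.png

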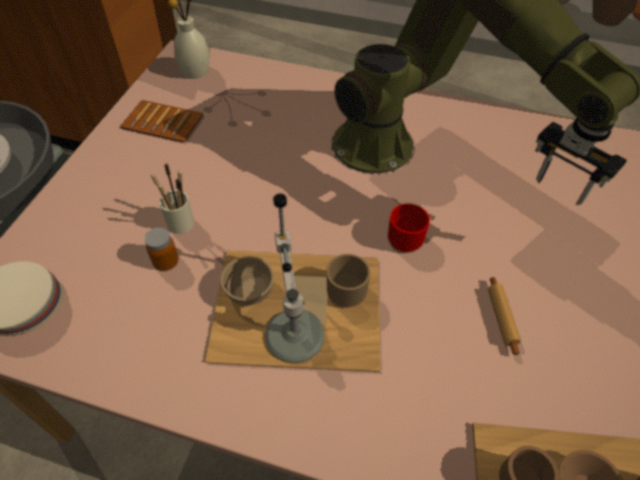

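View pics/top0.png

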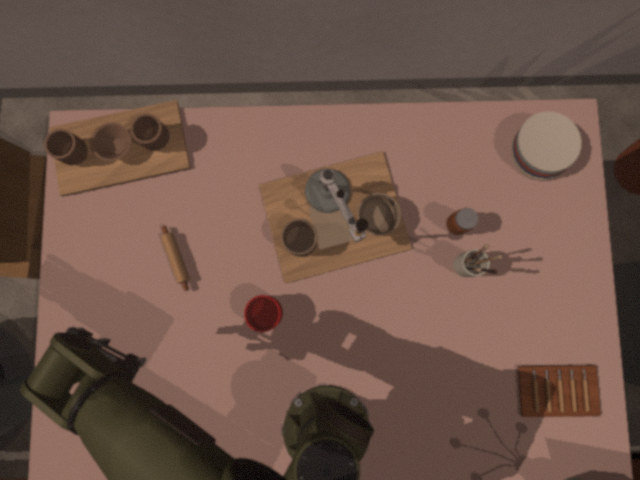

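The tall cup is at about top (299,237) and scene (348,281), with the bowl at top (379,214). The look-alikes are a red cup at top (264,313) and pots on the far board near top (65,146) and (148,130). The grey-brown straight-sided pot on the gauge's board fits the description. I'll confirm it with enlarged crops.

```bash
python3 - <<'E'
import cv2
a=cv2.imread('pics/top0.png')[145:285,250:420]; cv2.imwrite('pics/topc.png',cv2.resize(a,None,fx=4.5,fy=4.28,interpolation=3))
a=cv2.imread('pics/scene0.png')[180:380,200:400]; cv2.imwrite('pics/scenec.png',cv2.resize(a,None,fx=3,fy=3,interpolation=3))
E
```

```text
(no output)
```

View pics/topc.png

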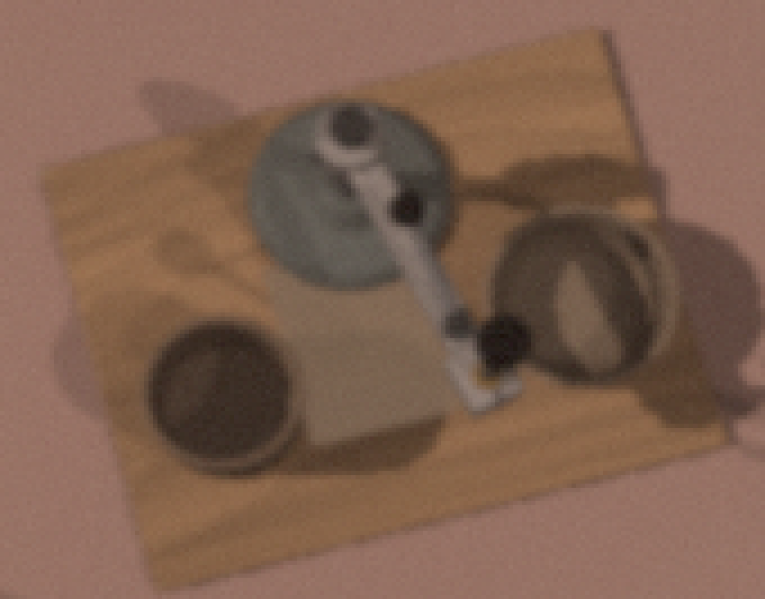

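View pics/scenec.png

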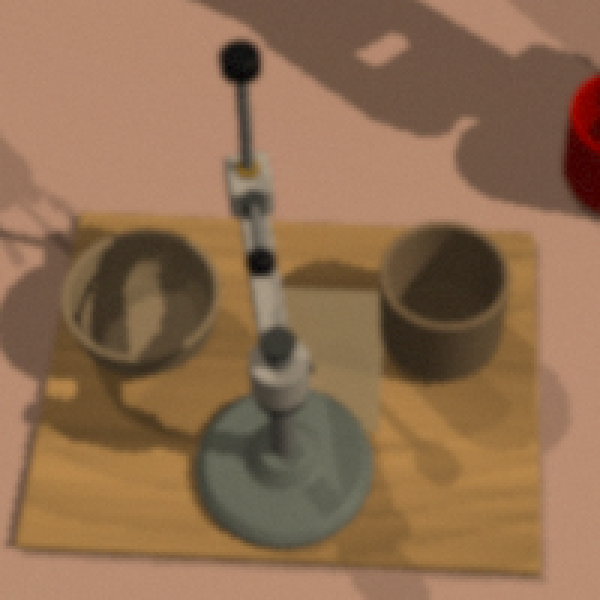

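Both crops show the grey-brown straight-sided cup on the gauge's board, with the arm currently beside the bowl. Next I'll measure.

```bash
python3 - <<'E'
from h import *
import pickle
T=pickle.load(open('pics/top0.pkl','rb'));S=pickle.load(open('pics/scene0.pkl','rb'))
pt=lambda x,y:(250+x/4.5,145+y/4.28)
ps=lambda x,y:(200+x/3,180+y/3)
P={'col':(pt(352,124),ps(279,337),192),'ball':(pt(407,206),ps(261,262),195),'rim':(pt(223,396),ps(444,276),100),'knob':(pt(506,340),ps(240,56),296)}
for k,(a,b,z) in P.items():
    print(k,atz(T,[a],z)[0].round(1),atz(S,[b],z)[0].round(1))
    def ray(c,uv):
        p=atz(c,[uv],0)[0];q=atz(c,[uv],300)[0];return p,(q-p)/np.linalg.norm(q-p)
    A=np.zeros((3,3));B=np.zeros(3)
    for c,u in((T,a),(S,b)):
        p,d=ray(c,u);M=np.eye(3)-np.outer(d,d);A+=M;B+=M@p
    print('   tri',np.linalg.solve(A,B).round(1))
for c in [atz(T,[pt(147,396),pt(300,396),pt(223,318),pt(223,477)],100)]:print(c.round(1))
# foot circle
print('foot disc',atz(T,[pt(353,195)],14))
print('bowl',atz(T,[pt(587,295)],65))
print('jar',atz(T,[(462,221)],100),'brush',atz(T,[(470,264)],95),'red',atz(T,[(264,313)],90))
E
```

```text
col [689.7 -17.5 192. ] [690.2 -14.6 192. ]
   tri [689.7 -16.2 190.7]
ball [637.7 -48.  195. ] [637.7 -45.8 195. ]
   tri [637.5 -47.  194.5]
rim [537.6  63.9 100. ] [546.5  66.5 100. ]
   tri [539.1  64.8  89. ]
knob [538.1 -93.4 296. ] [544.8 -89.5 296. ]
   tri [539.1 -93.  288.9]
[[538.5 110.6 100. ]
 [536.8  16.6 100. ]
 [588.7  63.4 100. ]
 [485.1  64.5 100. ]]
foot disc [[690.11354655 -19.21300639  14.        ]]
bowl [[ 606.37307998 -165.72848837   65.        ]]
jar [[ 575.64899506 -385.07333132  100.        ]] brush [[ 456.82378961 -402.04801105   95.        ]] red [[332.49429789 163.93761505  90.        ]]
```

```bash
cat > ov.py <<'E'
from h import *
import pickle
def over(name,f,items,box,s,out):
    c=pickle.load(open(f'pics/{name}.pkl','rb'))
    x0,y0,x1,y1=box
    im=cv2.resize(c['image'][y0:y1,x0:x1,::-1],None,fx=s,fy=s,interpolation=3).copy()
    a=np.linspace(0,2*np.pi,60)
    for (x,y,z,r,col) in items:
        u=proj(c,np.c_[x+r*np.cos(a),y+r*np.sin(a),0*a+z])
        u=(u-[x0,y0]+.5)*s-.5
        cv2.polylines(im,[np.round(u*8).astype(int).reshape(-1,1,2)],True,col,1,cv2.LINE_AA,3)
    cv2.imwrite(f'pics/{out}.png',im); return im
if __name__=='__main__':
    cx,cy=543,65; kx,ky,kz=539.5,-92,291
    it=[(cx,cy,100,51,(0,255,0)),(cx,cy,100,45,(0,255,255)),(cx,cy,10,51,(255,0,0)),(690,-16.5,192,10,(0,0,255)),(637.5,-47,195,11,(255,0,255)),(kx,ky,kz,15,(255,255,0)),(690,-16.5,10,68,(0,0,255))]
    A=over('top0',0,it,(250,145,420,285),4,'o1')
    B=over('scene0',0,it,(200,180,400,380),4,'o2')
E
python3 ov.py
```

```text
(no output)
```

View pics/o1.png

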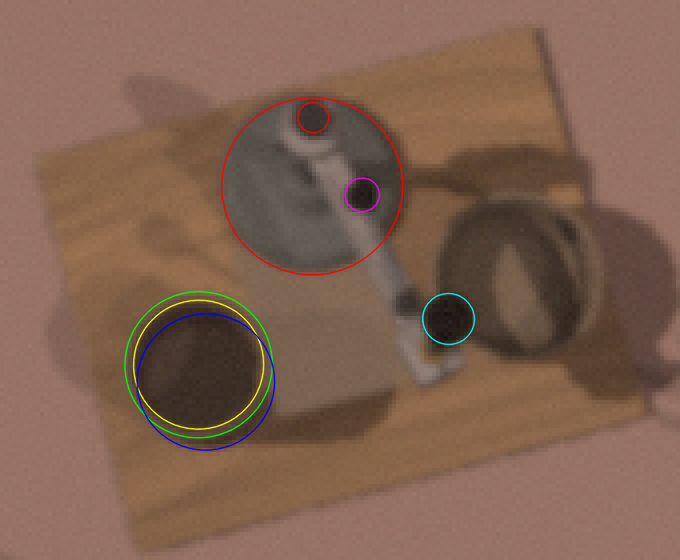

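View pics/o2.png

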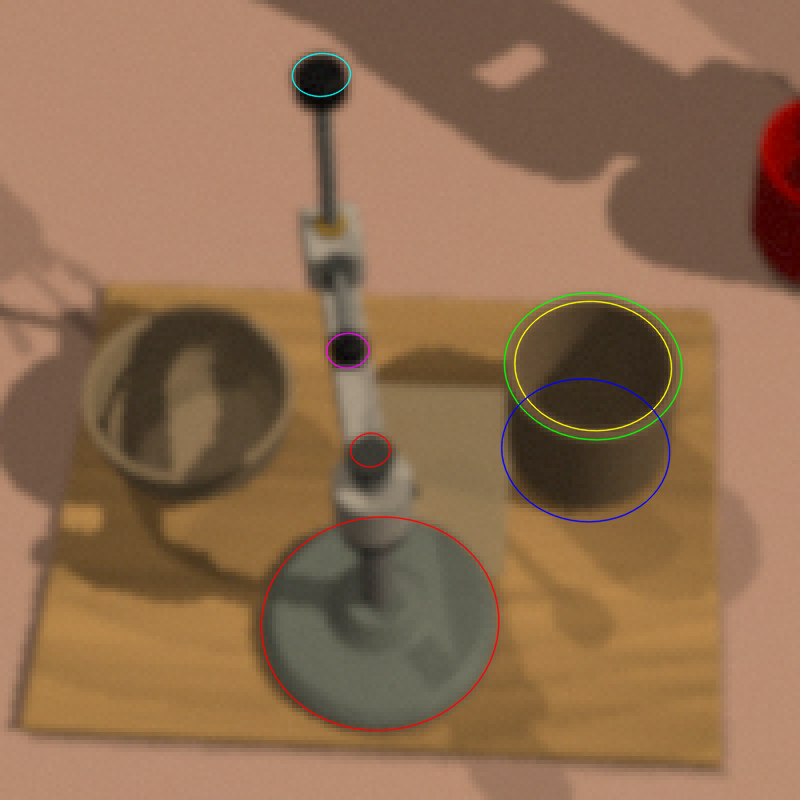

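```bash
python3 - <<'E'
from ov import *
def st(im): 
    return np.clip((im.astype(float)-20)*2,0,255).astype(np.uint8)
its=lambda cx,cy:[(cx,cy,100,51,(0,255,0)),(cx,cy,10,51,(255,0,0))]
a=over('top0',0,[],(272,208,328,264),10,'x');b=over('top0',0,its(538,63),(272,208,328,264),10,'x')
c=over('scene0',0,[],(318,246,380,316),8,'x');d=over('scene0',0,its(538,63),(318,246,380,316),8,'x')
a,b,c,d=[cv2.resize(i,(400,280 if 0 else 300)) if 0 else i for i in (a,b,c,d)]
cv2.imwrite('pics/p1.png',cv2.resize(st(np.hstack([a,b])),(800,400)))
cv2.imwrite('pics/p2.png',cv2.resize(st(np.hstack([c,d])),None,fx=.8,fy=.8))
E
```

```text
(no output)
```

View pics/p1.png

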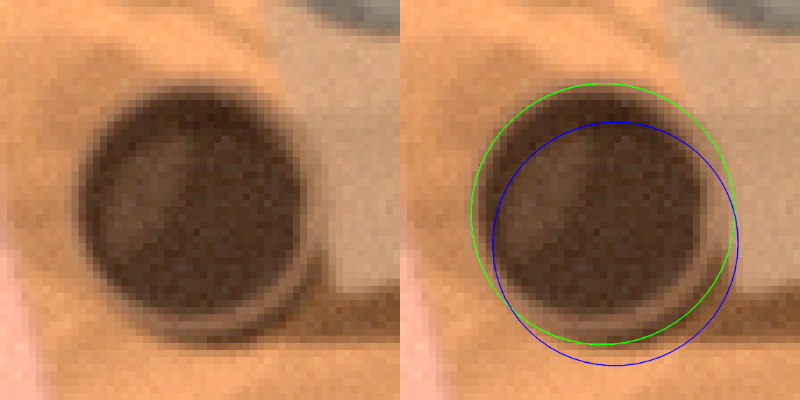

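View pics/p2.png

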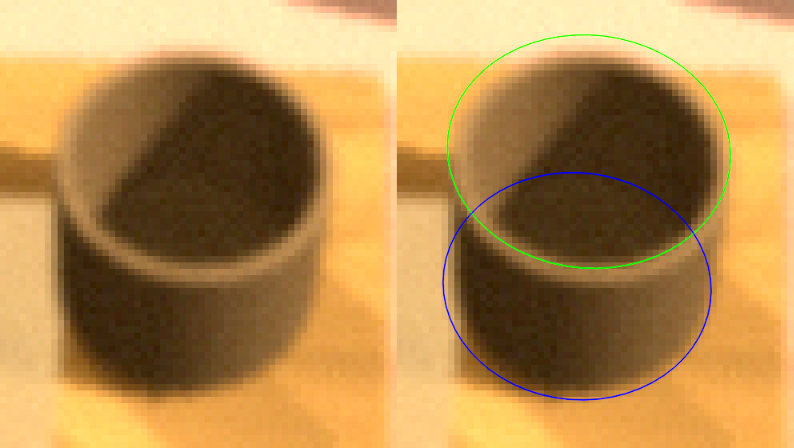

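The cup's rim centre comes out at about (543, 65) and the column at (690, -16.5). The knob is at (539.5, -92, 291), and its 169 mm radius from the column agrees with the 170 mm given. The cup's radius from the column is 168 mm, which is in range. The lever is at about 3°. The plan is to cage the knob between part-closed fingers, swing the arm about 56° clockwise, press the rod, then turn the lever.

```bash
cat > go.py <<'E'
import sys
from h import *
from scipy.spatial.transform import Rotation as Ro
def go(x,y,z,yaw):
    s=manip.read_state();R=s['tcp_rot'];p=s['eef_pos']
    a=np.radians(yaw);T=np.array([[np.cos(a),np.sin(a),0],[np.sin(a),-np.cos(a),0],[0,0,-1]])
    d=R.T@(np.array([x,y,z])-p); w=Ro.from_matrix(R.T@T).as_rotvec()/np.pi
    print('t',round(s['clock'],2),'p',p.round(1),'yaw',np.degrees(np.arctan2(R[1,0],R[0,0])).round(1),'tilt',R[2].round(4),'q',s['joints'].round(0),'F',s['ft_force'].round(2),'w',s['width'].round(1))
    print('shift/120',(d/120).round(3),'rot',w.round(3))
if __name__=='__main__': go(*map(float,sys.argv[1:5]))
E
python3 go.py 539.5 -92 330 116.7
```

```text
Traceback (most recent call last):
  File "go.py", line 10, in <module>
    if __name__=='__main__': go(*map(float,sys.argv[1:5]))
                             ~~^^^^^^^^^^^^^^^^^^^^^^^^^^^
  File "go.py", line 8, in go
    print('t',round(s['clock'],2),'p',p.round(1),'yaw',np.degrees(np.arctan2(R[1,0],R[0,0])).round(1),'tilt',R[2].round(4),'q',s['joints'].round(0),'F',s['ft_force'].round(2),'w',s['width'].round(1))
                                                                                                                                                                                   ^^^^^^^^^^^^^^^^
AttributeError: 'float' object has no attribute 'round'
```

Emit:
{"method": "send_rows", "body": {
  "moves": [
    [-0.1,0.2,-0.5,0,0,0,-1],
    [-0.4,0.5,-1,0,0,0,-1],
    [-0.6,0.8,-1,0,0,0,-1],
    [-0.7,0.95,-1,0,0,0,-1],
    [-0.7,0.95,-1,0,0,0,-1]
  ]
}}

```text
clock: 0.72
eef_pos: [313.1, 363.1, 325.5]
tcp_rot: [[0.454, 0.891, 0.0], [0.891, -0.454, 0.0], [0.0, 0.0, -1.0]]
ft_force: [-0.8, 0.4, -0.8]
width: 94.2
```

```bash
sed -i "s/s\['width'\].round(1)/round(float(s['width']),1)/" go.py; python3 go.py 539.5 -92 330 116.7
```

```text
t 0.72 p [313.1 363.1 325.5] yaw 63.0 tilt [ 2.e-04  0.e+00 -1.e+00] q [ 45.   4.  87.   0.  89. -18.] F [-0.84  0.37 -0.83] w 94.2
shift/120 [-2.521  3.405 -0.038] rot [ 0.    -0.    -0.299]
```

Emit:
{"method": "send_rows", "body": {
  "moves": [
    [-0.3,0.4,0,0,0,0,-0.5],
    [-0.6,0.75,0,0,0,0,0],
    [-0.9,1,0,0,0,0,0.1],
    [-0.9,1,0,0,0,0,0.1]
  ]
}}

```text
clock: 1.23
eef_pos: [371.1, 212.2, 325.3]
tcp_rot: [[0.455, 0.89, -0.0], [0.89, -0.455, -0.0], [-0.0, -0.0, -1.0]]
ft_force: [-0.1, 0.2, -0.4]
width: 57.5
```

```bash
python3 go.py 539.5 -92 330 116.7
```

```text
t 1.23 p [371.1 212.2 325.3] yaw 62.9 tilt [-3.e-04 -2.e-04 -1.e+00] q [ 25.  -3.  94.  -0.  89. -38.] F [-0.1   0.24 -0.39] w 57.5
shift/120 [-1.619  2.404 -0.039] rot [-0.     0.    -0.299]
```

Emit:
{"method": "send_rows", "body": {
  "moves": [
    [-0.3,0.45,0,0,0,-0.05,-0.1],
    [-0.6,0.8,0,0,0,-0.1,-0.1],
    [-0.85,1,-0.1,0,0,-0.15,-0.1],
    [-0.9,1,-0.15,0,0,-0.2,-0.1],
    [-0.9,1,-0.15,0,0,-0.25,-0.1],
    [-0.9,1,-0.15,0,0,-0.3,-0.1],
    [-0.9,1,-0.15,0,0,-0.3,-0.1]
  ]
}}

```text
clock: 2.1
eef_pos: [429.0, 64.0, 343.1]
tcp_rot: [[-0.456, 0.89, -0.001], [0.89, 0.456, 0.0], [0.001, -0.001, -1.0]]
ft_force: [0.3, 0.1, -0.3]
width: 51.7
```

```bash
python3 go.py 539.5 -92 345 116.7
```

```text
t 2.1 p [429.   64.  343.1] yaw 117.1 tilt [ 5.e-04 -6.e-04 -1.e+00] q [   4.   -2.   91.    0.   91. -113.] F [ 0.31  0.12 -0.25] w 51.7
shift/120 [-1.577  0.227 -0.017] rot [-0.    -0.     0.002]
```

Emit:
{"method": "send_rows", "body": {
  "moves": [
    [-0.3,0.05,0,0,0,0,-0.1],
    [-0.6,0.1,0,0,0,0,-0.1],
    [-0.9,0.2,0,0,0,0,-0.1],
    [-1,0.23,0,0,0,0,-0.1],
    [-1,0.23,0,0,0,0,-0.1]
  ]
}}

```text
clock: 2.72
eef_pos: [508.2, -31.1, 342.9]
tcp_rot: [[-0.454, 0.891, -0.001], [0.891, 0.454, 0.0], [0.001, -0.001, -1.0]]
ft_force: [-0.4, -0.3, -0.1]
width: 51.8
```

Emit:
{"method": "send_rows", "body": {
  "moves": [
    [-0.2,0,0,0,0,0,-0.1],
    [-0.4,0,0,0,0,0,-0.1],
    [-0.57,0,0,0,0,0,-0.1],
    [-0.57,0,0,0,0,0,-0.1],
    [-0.57,0,0,0,0,0,-0.1]
  ]
}}

```text
clock: 3.35
eef_pos: [538.9, -91.8, 343.5]
tcp_rot: [[-0.455, 0.89, 0.0], [0.89, 0.455, 0.0], [0.0, 0.0, -1.0]]
ft_force: [0.2, 0.4, 0.9]
width: 51.9
```

```bash
python3 go.py 539.5 -92 272 116.7; python3 -c "
from ov import *
cap('scene','s1');cap('top','t1')
k=[(539.5,-92,291,15,(255,255,0))]
a=over('scene1' if 0 else 's1',0,k,(220,130,360,250),4,'q1')
b=over('t1',0,k,(300,160,420,280),4,'q2')
cv2.imwrite('pics/q3.png',np.hstack([a[:,:],cv2.copyMakeBorder(b,0,0,0,0,0)])[:, :][:480,:][:, :1040]) if 0 else None
"
```

```text
t 3.35 p [538.9 -91.8 343.5] yaw 117.1 tilt [ 2.e-04  1.e-04 -1.e+00] q [ -14.   13.   74.    0.   93. -131.] F [0.18 0.39 0.89] w 51.9
shift/120 [-0.004  0.003  0.596] rot [ 0.    -0.     0.002]
```

View pics/q1.png

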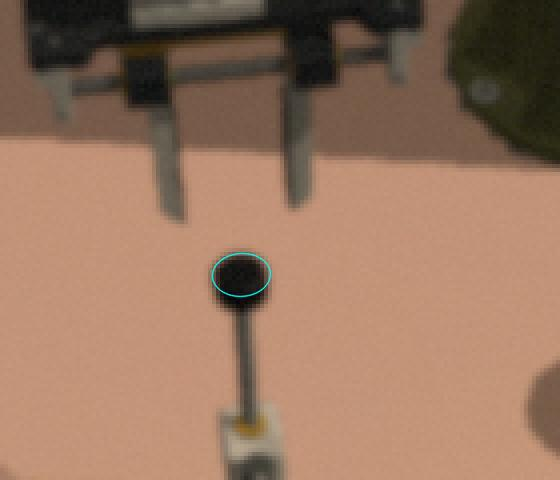

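The fingertips at crop (175,220) and (298,207) straddle the knob at (241,275), centred. Next I lower over it.

Emit:
{"method": "send_rows", "body": {
  "moves": [
    [0,0,0.15,0,0,0,-0.1],
    [0,0,0.3,0,0,0,-0.1],
    [0,0,0.45,0,0,0,-0.1],
    [0,0,0.6,0,0,0,-0.1],
    [0,0,0.6,0,0,0,0.1],
    [0,0,0.6,0,0,0,0.28],
    [0,0,0.6,0,0,0,0.28]
  ]
}}

```text
clock: 4.32
eef_pos: [539.4, -92.5, 272.3]
tcp_rot: [[-0.455, 0.89, 0.001], [0.89, 0.455, -0.0], [-0.001, 0.001, -1.0]]
ft_force: [0.5, -0.5, -0.5]
width: 33.7
```

```bash
python3 -c "
from go import *
# waypoints on arc, every 14 deg
for th in (-153.4,-167.4,-181.4,-195.4,-209.2):
    a=np.radians(th);x,y=690+170*np.cos(a),-16.5+170*np.sin(a);print(th,x.round(1),y.round(1));go(x,y,271,116.7+(th+153.4))
"
```

```text
-153.4 538.0 -92.6
t 4.33 p [539.4 -92.5 272.3] yaw 117.1 tilt [-8.e-04  1.e-03 -1.e+00] q [ -14.   14.   82.    0.   84. -131.] F [ 0.52 -0.46 -0.54] w 33.7
shift/120 [ 0.004 -0.011  0.011] rot [0.    0.    0.002]
-167.4 524.1 -53.6
t 4.33 p [539.4 -92.5 272.3] yaw 117.1 tilt [-8.e-04  1.e-03 -1.e+00] q [ -14.   14.   82.    0.   84. -131.] F [ 0.52 -0.46 -0.54] w 33.7
shift/120 [0.346 0.034 0.011] rot [0.   0.   0.08]
-181.4 520.1 -12.3
t 4.33 p [539.4 -92.5 272.3] yaw 117.1 tilt [-8.e-04  1.e-03 -1.e+00] q [ -14.   14.   82.    0.   84. -131.] F [ 0.52 -0.46 -0.54] w 33.7
shift/120 [0.668 0.161 0.011] rot [0.    0.    0.158]
-195.4 526.1 28.6
t 4.33 p [539.4 -92.5 272.3] yaw 117.1 tilt [-8.e-04  1.e-03 -1.e+00] q [ -14.   14.   82.    0.   84. -131.] F [ 0.52 -0.46 -0.54] w 33.7
shift/120 [0.949 0.361 0.011] rot [0.    0.    0.235]
-209.2 541.6 66.4
t 4.33 p [539.4 -92.5 272.3] yaw 117.1 tilt [-8.e-04  1.e-03 -1.e+00] q [ -14.   14.   82.    0.   84. -131.] F [ 0.52 -0.46 -0.54] w 33.7
shift/120 [1.171 0.62  0.011] rot [0.    0.    0.312]
```

Emit:
{"method": "send_rows", "body": {
  "moves": [
    [0.08,0.005,0,0,0,0.02,0.28],
    [0.17,0.01,0,0,0,0.04,0.28],
    [0.26,0.02,0,0,0,0.06,0.28],
    [0.35,0.034,0,0,0,0.08,0.28],
    [0.43,0.06,0,0,0,0.1,0.28],
    [0.51,0.085,0,0,0,0.12,0.28],
    [0.59,0.12,0,0,0,0.14,0.28],
    [0.67,0.161,0,0,0,0.158,0.28]
  ]
}}

```text
clock: 5.32
eef_pos: [520.1, -12.6, 272.2]
tcp_rot: [[0.026, 1.0, 0.002], [1.0, -0.026, -0.002], [-0.002, 0.002, -1.0]]
ft_force: [1.6, -5.5, 0.9]
width: 33.8
```

```bash
python3 -c "
from go import *
for th in (-188.4,-195.4,-202.4,-209.2):
    a=np.radians(th);x,y=690+170*np.cos(a),-16.5+170*np.sin(a);go(x,y,272,116.7+(th+153.4))
cap('scene','s2')
c=cv2.imread('pics/s2.png');cv2.imwrite('pics/s2c.png',cv2.resize(c[140:340,200:400],None,fx=3,fy=3))
"
```

```text
t 5.33 p [520.1 -12.6 272.2] yaw 88.5 tilt [-0.0016  0.0017 -1.    ] q [ -5.  11.  86.  -0.  83. -94.] F [ 1.6  -5.47  0.92] w 33.8
shift/120 [0.175 0.01  0.002] rot [0.001 0.    0.038]
t 5.33 p [520.1 -12.6 272.2] yaw 88.5 tilt [-0.0016  0.0017 -1.    ] q [ -5.  11.  86.  -0.  83. -94.] F [ 1.6  -5.47  0.92] w 33.8
shift/120 [0.345 0.041 0.001] rot [0.001 0.    0.077]
t 5.33 p [520.1 -12.6 272.2] yaw 88.5 tilt [-0.0016  0.0017 -1.    ] q [ -5.  11.  86.  -0.  83. -94.] F [ 1.6  -5.47  0.92] w 33.8
shift/120 [0.51  0.093 0.001] rot [0.001 0.    0.116]
t 5.33 p [520.1 -12.6 272.2] yaw 88.5 tilt [-0.0016  0.0017 -1.    ] q [ -5.  11.  86.  -0.  83. -94.] F [ 1.6  -5.47  0.92] w 33.8
shift/120 [0.663 0.162 0.001] rot [0.001 0.    0.153]
```

View pics/s2c.png

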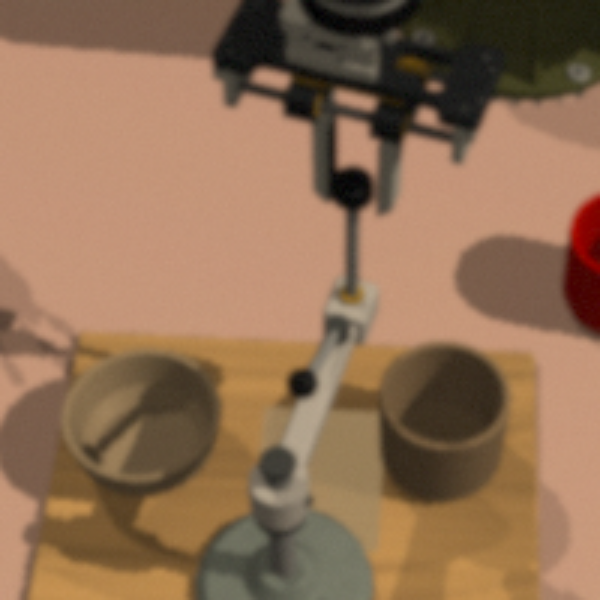

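The arm follows with 5.5 N, as expected. I'll continue to the cup, with about 2 mm extra for the play.

Emit:
{"method": "send_rows", "body": {
  "moves": [
    [0.09,0.003,0,0,0,0.02,0.28],
    [0.175,0.01,0,0,0,0.038,0.28],
    [0.26,0.022,0,0,0,0.058,0.28],
    [0.345,0.041,0,0,0,0.077,0.28],
    [0.43,0.065,0,0,0,0.097,0.28],
    [0.51,0.093,0,0,0,0.116,0.28],
    [0.59,0.127,0,0,0,0.135,0.28],
    [0.67,0.165,0,0,0,0.153,0.28]
  ]
}}

```text
clock: 6.38
eef_pos: [541.3, 67.3, 272.0]
tcp_rot: [[0.485, 0.875, -0.001], [0.875, -0.485, -0.001], [-0.001, 0.0, -1.0]]
ft_force: [-4.7, -4.9, 2.1]
width: 33.5
```

Emit:
{"method": "send_rows", "body": {
  "moves": [
    [0,0,0,0,0,0,0.28],
    [0,0,0,0,0,0,-0.1],
    [0,0,0,0,0,0,-0.1],
    [0,0,0,0,0,0,-0.1],
    [0,0,-0.3,0,0,0,-0.1],
    [0,0,-0.6,0,0,0,-0.1],
    [0,0,-0.6,0,0,0,-0.1]
  ]
}}

```text
clock: 7.25
eef_pos: [542.0, 67.8, 346.0]
tcp_rot: [[0.483, 0.876, 0.005], [0.876, -0.483, 0.0], [0.002, 0.004, -1.0]]
ft_force: [0.6, 0.4, -0.9]
width: 51.7
```

```bash
python3 -c "
from ov import *
cap('scene','s3');cap('top','t3')
k=[(541.6,66,291,15,(255,255,0))]
a=over('s3',0,k+[(543,65.5,100,48,(0,255,0))],(250,140,390,280),4,'q1')
b=over('t3',0,k+[(543,65.5,100,48,(0,255,0))],(260,160,400,290),4,'q2')
from go import go
go(541,66,300,60)
"
```

```text
t 7.35 p [541.4  67.7 342.9] yaw 61.1 tilt [-2.e-04 -4.e-04 -1.e+00] q [  3.  13.  74.  -0.  93. -58.] F [-0.46 -0.21 -0.02] w 51.5
shift/120 [-0.014  0.004  0.357] rot [-0.     0.     0.006]
```

View pics/q1.png

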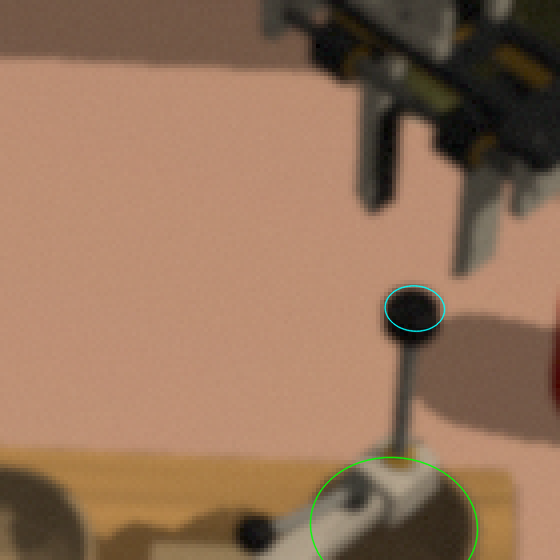

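View pics/q2.png

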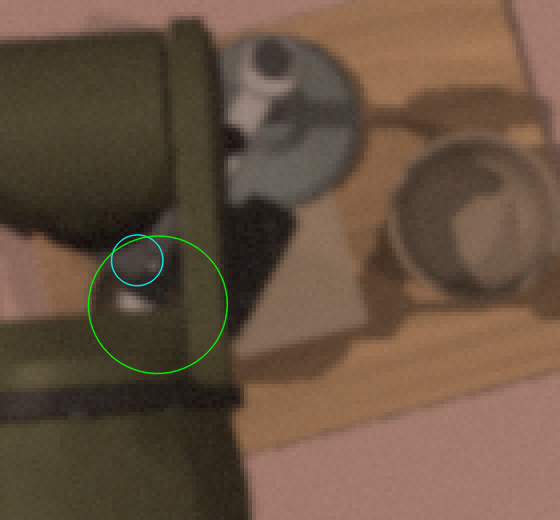

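The knob is at crop (411,311), about 1 px from the prediction, so it sits near (542, 64), over the cup. Next I close the fingers and press.

Emit:
{"method": "send_rows", "body": {
  "moves": [
    [-0.02,0.02,0,0,0,0,1],
    [-0.025,0.02,0,0,0,0,1],
    [-0.025,0.02,0,0,0,0,1],
    [-0.025,0.02,0.1,0,0,0,1],
    [-0.025,0.02,0.2,0,0,0,1],
    [-0.025,0.02,0.3,0,0,0,1],
    [-0.025,0.02,0.35,0,0,0,1],
    [-0.025,0.02,0.36,0,0,0,1]
  ]
}}

```text
clock: 8.35
eef_pos: [542.1, 64.0, 299.8]
tcp_rot: [[0.483, 0.875, -0.001], [0.875, -0.483, -0.0], [-0.0, -0.0, -1.0]]
ft_force: [-0.5, -0.3, -0.1]
width: 0.3
```

```bash
python3 go.py 542 64 270 61.1; python3 -c "
from ov import *
cap('scene','s4')
a=over('s4',0,[],(290,160,390,260),5,'q4')
"
```

```text
t 8.35 p [542.1  64.  299.8] yaw 61.1 tilt [-3.e-04 -4.e-04 -1.e+00] q [  3.  14.  79.  -0.  87. -58.] F [-0.52 -0.33 -0.05] w 0.3
shift/120 [ 0.    -0.     0.249] rot [-0.  0.  0.]
```

View pics/q4.png

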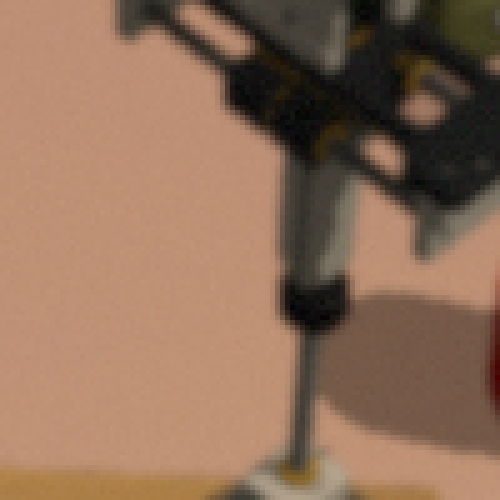

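Emit:
{"method": "send_rows", "body": {
  "moves": [
    [0,0,0.06,0,0,0,1],
    [0,0,0.12,0,0,0,1],
    [0,0,0.18,0,0,0,1],
    [0,0,0.24,0,0,0,1],
    [0,0,0.3,0,0,0,1],
    [0,0,0.36,0,0,0,1],
    [0,0,0.42,0,0,0,1],
    [0,0,0.46,0,0,0,1]
  ]
}}

```text
clock: 9.4
eef_pos: [542.0, 64.0, 244.5]
tcp_rot: [[0.483, 0.875, -0.0], [0.875, -0.483, -0.0], [-0.0, -0.0, -1.0]]
ft_force: [1.6, -0.1, 1.9]
width: 0.3
```

```bash
python3 go.py 542 64 203 61.1
```

```text
t 9.4 p [542.   64.  244.5] yaw 61.1 tilt [-2.e-04 -3.e-04 -1.e+00] q [  3.  15.  85.   0.  80. -58.] F [ 1.56 -0.09  1.87] w 0.3
shift/120 [ 0.    -0.     0.346] rot [-0.  0. -0.]
```

Sliding force is about 2 N, as expected. I'll go down to 206.

Emit:
{"method": "send_rows", "body": {
  "moves": [
    [0,0,0.06,0,0,0,1],
    [0,0,0.12,0,0,0,1],
    [0,0,0.18,0,0,0,1],
    [0,0,0.23,0,0,0,1],
    [0,0,0.27,0,0,0,1],
    [0,0,0.3,0,0,0,1],
    [0,0,0.32,0,0,0,1],
    [0,0,0.32,0,0,0,1]
  ]
}}

```text
clock: 10.4
eef_pos: [542.0, 64.0, 206.4]
tcp_rot: [[0.483, 0.875, -0.001], [0.875, -0.483, -0.0], [-0.0, -0.0, -1.0]]
ft_force: [-0.2, 0.7, 0.4]
width: 0.8
```

```bash
python3 go.py 542 64 200 61.1; python3 -c "
from ov import *
cap('scene','s5')
a=over('s5',0,[(543,65.5,100,45,(0,255,0))],(270,200,400,320),5,'q5')
"
```

```text
t 10.4 p [542.   64.  206.4] yaw 61.1 tilt [-3.e-04 -5.e-04 -1.e+00] q [  3.  17.  88.  -0.  76. -58.] F [-0.19  0.66  0.45] w 0.8
shift/120 [ 0.    -0.     0.053] rot [-0.  0.  0.]
```

View pics/q5.png

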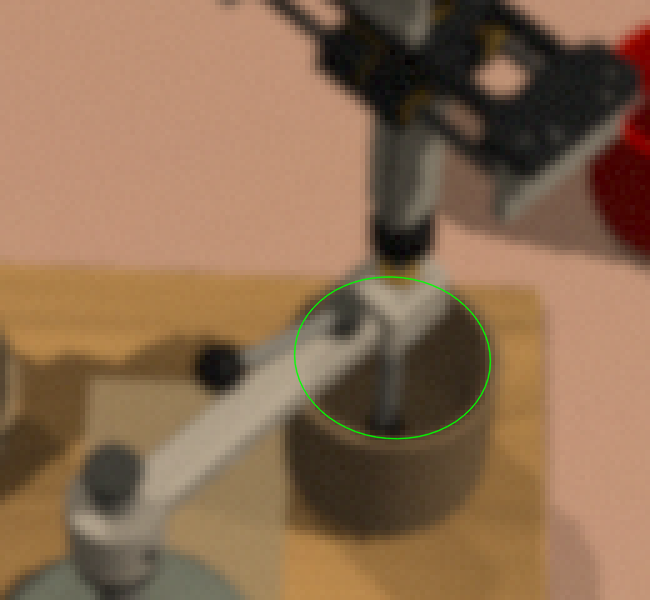

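The rod is inside the cup mouth and near the middle, with the foot at (388,425). From here I use small steps.

Emit:
{"method": "send_rows", "body": {
  "moves": [
    [0,0,0.015,0,0,0,1],
    [0,0,0.03,0,0,0,1],
    [0,0,0.045,0,0,0,1],
    [0,0,0.055,0,0,0,1],
    [0,0,0.065,0,0,0,1]
  ]
}}

```text
clock: 11.08
eef_pos: [542.1, 64.0, 198.8]
tcp_rot: [[0.483, 0.875, -0.0], [0.875, -0.483, -0.0], [-0.0, -0.0, -1.0]]
ft_force: [-1.4, 0.5, 2.6]
width: 0.3
```

Emit:
{"method": "send_rows", "body": {
  "moves": [
    [0,0,0.005,0,0,0,1],
    [0,0,0.01,0,0,0,1]
  ]
}}

```text
clock: 11.32
eef_pos: [542.1, 64.0, 197.6]
tcp_rot: [[0.483, 0.875, -0.0], [0.875, -0.483, 0.0], [-0.0, -0.0, -1.0]]
ft_force: [-0.6, 1.1, 1.3]
width: 0.5
```

Emit:
{"method": "send_rows", "body": {
  "moves": [
    [0,0,0.004,0,0,0,1],
    [0,0,0.008,0,0,0,1]
  ]
}}

```text
clock: 11.58
eef_pos: [542.1, 64.0, 196.7]
tcp_rot: [[0.483, 0.875, -0.0], [0.875, -0.483, -0.0], [-0.0, -0.0, -1.0]]
ft_force: [-0.9, 0.5, 1.7]
width: 0.4
```

Emit:
{"method": "send_rows", "body": {
  "moves": [
    [0,0,0.004,0,0,0,1],
    [0,0,0.007,0,0,0,1]
  ]
}}

```text
clock: 11.82
eef_pos: [542.1, 64.0, 195.9]
tcp_rot: [[0.483, 0.875, 0.0], [0.875, -0.483, 0.0], [0.0, 0.0, -1.0]]
ft_force: [-2.3, 0.5, 3.8]
width: 0.5
```

Emit:
{"method": "send_rows", "body": {
  "moves": [
    [0,0,0.003,0,0,0,1],
    [0,0,0.005,0,0,0,1]
  ]
}}

```text
clock: 12.08
eef_pos: [542.1, 64.0, 195.4]
tcp_rot: [[0.483, 0.876, 0.0], [0.876, -0.483, -0.0], [0.0, 0.0, -1.0]]
ft_force: [-2.9, 0.4, 5.1]
width: 0.3
```

Contact is at 196 as predicted, and the force is rising. I'll hold here for 0.4 s.

Emit:
{"method": "send_rows", "body": {
  "moves": [
    [0,0,0.001,0,0,0,1],
    [0,0,0.001,0,0,0,1],
    [0,0,0.001,0,0,0,1]
  ]
}}

```text
clock: 12.45
eef_pos: [542.1, 64.0, 195.3]
tcp_rot: [[0.483, 0.876, 0.0], [0.876, -0.483, 0.0], [0.0, 0.0, -1.0]]
ft_force: [-2.7, 0.4, 5.4]
width: 0.1
```

Emit:
{"method": "send_rows", "body": {
  "moves": [
    [0,0,-0.02,0,0,0,1],
    [0,0,-0.1,0,0,0,1],
    [0,0,-0.25,0,0,0,1],
    [0,0,-0.4,0,0,0,1],
    [0,0,-0.4,0,0,0,1]
  ]
}}

```text
clock: 13.08
eef_pos: [542.6, 64.0, 244.5]
tcp_rot: [[0.483, 0.875, 0.003], [0.876, -0.483, 0.0], [0.001, 0.002, -1.0]]
ft_force: [-0.7, -0.0, -0.1]
width: 0.1
```

```bash
python3 -c "
from ov import *
cap('scene','s6')
ang=np.radians(150.8);u=np.array([np.cos(ang),np.sin(ang)]);p=np.array([690,-16.5])+135*u
b0=p-72*u;print(p,b0)
k=[(543,65.5,100,45,(0,255,0)),(b0[0],b0[1],195,11,(255,0,255)),(542.5,64,195.5,15,(255,255,0))]
a=over('s6',0,k,(270,200,400,320),5,'q6')
from go import go
go(*b0,245,61.1)
"
```

```text
[572.15551957  49.36105398] [635.00590913  14.23515853]
t 13.12 p [542.3  64.  243.4] yaw 61.1 tilt [ 4.e-04  8.e-04 -1.e+00] q [  3.  15.  85.  -0.  80. -58.] F [ 0.28  0.19 -0.12] w 0.2
shift/120 [ 0.011  0.877 -0.013] rot [ 0. -0. -0.]
```

View pics/q6.png

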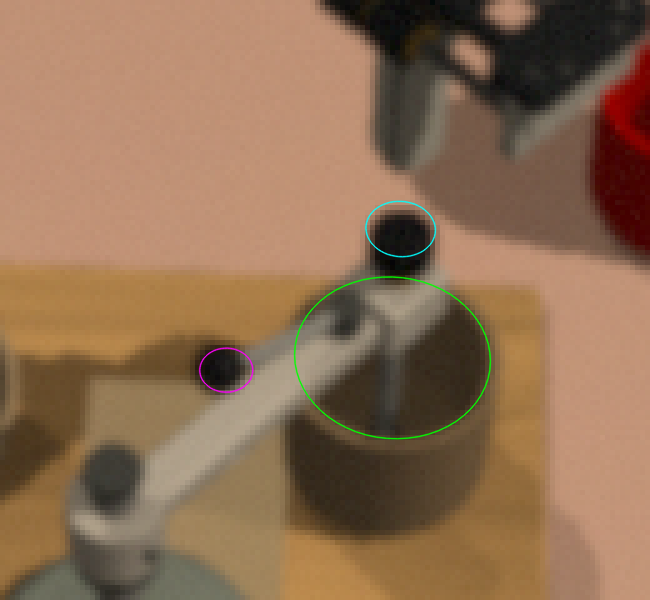

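The rod stays down and the cup hasn't moved. The ball is at crop (217,366), about 3° from loose as before. Next I move behind the ball on its +y side and lower.

Emit:
{"method": "send_rows", "body": {
  "moves": [
    [0.1,0.25,0,0,0,0,1],
    [0.2,0.5,0,0,0,0,1],
    [0.266,0.75,0,0,0,0,1],
    [0.266,0.878,0,0,0,0,1],
    [0.266,0.878,0.2,0,0,0,1],
    [0.266,0.878,0.4,0,0,0,1],
    [0.266,0.878,0.47,0,0,0,1],
    [0.266,0.878,0.47,0,0,0,1]
  ]
}}

```text
clock: 14.12
eef_pos: [649.6, 41.0, 186.3]
tcp_rot: [[0.483, 0.875, -0.001], [0.875, -0.483, -0.0], [-0.001, -0.001, -1.0]]
ft_force: [1.4, 0.1, 0.1]
width: 0.4
```

```bash
cat > lev.py <<'E'
import sys
from go import *
ph=-29.2
piv=np.array([572.2,49.4])
def pt(f,b,r=72):
    a=np.radians(ph-f);e=np.array([np.cos(a),np.sin(a)]);n=np.array([-e[1],e[0]])
    return piv+r*e+b*n
if __name__=='__main__':
    b=float(sys.argv[1])
    for f in map(float,sys.argv[2:]):
        p=pt(f,b);print('phi',f,p.round(1));go(*p,187,61.1-f)
E
python3 lev.py 23.5 0 3 10 20 30 40; python3 -c "
from ov import *
cap('scene','s7')
a=over('s7',0,[],(270,180,400,300),5,'q7')"
```

```text
phi 0.0 [646.5  34.8]
t 14.12 p [649.6  41.  186.3] yaw 61.1 tilt [-5.e-04 -9.e-04 -1.e+00] q [  0.  31.  70.  -0.  79. -61.] F [1.4  0.11 0.13] w 0.4
shift/120 [-0.058  0.002 -0.006] rot [-0.  0.  0.]
phi 3.0 [645.6  30.9]
t 14.12 p [649.6  41.  186.3] yaw 61.1 tilt [-5.e-04 -9.e-04 -1.e+00] q [  0.  31.  70.  -0.  79. -61.] F [1.4  0.11 0.13] w 0.4
shift/120 [-0.09   0.012 -0.006] rot [-0.     0.     0.017]
phi 10.0 [642.8  22.1]
t 14.12 p [649.6  41.  186.3] yaw 61.1 tilt [-5.e-04 -9.e-04 -1.e+00] q [  0.  31.  70.  -0.  79. -61.] F [1.4  0.11 0.13] w 0.4
shift/120 [-0.165  0.027 -0.005] rot [-0.     0.     0.056]
phi 20.0 [637.   10.3]
t 14.12 p [649.6  41.  186.3] yaw 61.1 tilt [-5.e-04 -9.e-04 -1.e+00] q [  0.  31.  70.  -0.  79. -61.] F [1.4  0.11 0.13] w 0.4
shift/120 [-0.275  0.032 -0.005] rot [-0.     0.     0.111]
phi 30.0 [ 6.293e+02 -4.000e-01]
t 14.12 p [649.6  41.  186.3] yaw 61.1 tilt [-5.e-04 -9.e-04 -1.e+00] q [  0.  31.  70.  -0.  79. -61.] F [1.4  0.11 0.13] w 0.4
shift/120 [-0.384  0.018 -0.005] rot [-0.     0.     0.167]
phi 40.0 [619.7  -9.6]
t 14.12 p [649.6  41.  186.3] yaw 61.1 tilt [-5.e-04 -9.e-04 -1.e+00] q [  0.  31.  70.  -0.  79. -61.] F [1.4  0.11 0.13] w 0.4
shift/120 [-0.489 -0.014 -0.005] rot [-0.     0.     0.222]
```

View pics/q7.png

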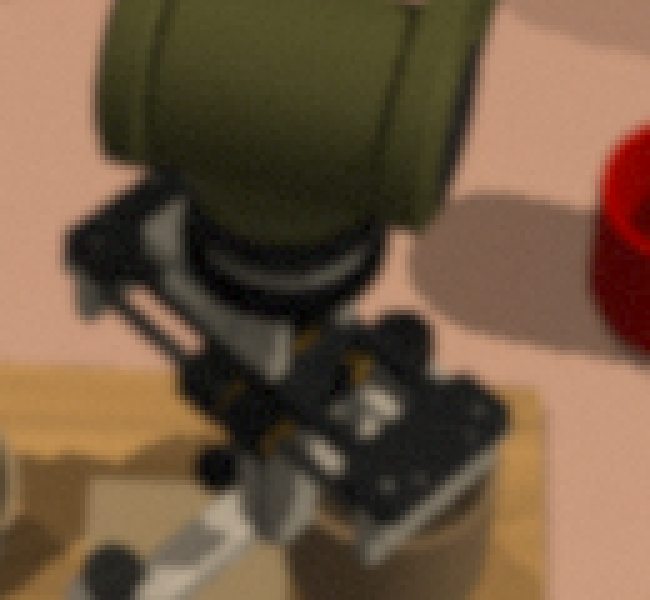

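The finger is beside the ball at (217,467). I sweep the first 40°.

Emit:
{"method": "send_rows", "body": {
  "moves": [
    [-0.05,0.005,0,0,0,0.01,1],
    [-0.09,0.012,0,0,0,0.02,1],
    [-0.13,0.02,0,0,0,0.035,1],
    [-0.165,0.027,0,0,0,0.056,1],
    [-0.22,0.03,0,0,0,0.085,1],
    [-0.275,0.032,0,0,0,0.111,1],
    [-0.33,0.027,0,0,0,0.14,1],
    [-0.384,0.018,0,0,0,0.167,1]
  ]
}}

```text
clock: 15.18
eef_pos: [629.4, -0.8, 187.3]
tcp_rot: [[0.859, 0.512, 0.001], [0.512, -0.859, 0.0], [0.001, 0.0, -1.0]]
ft_force: [0.4, 0.4, 0.7]
width: 0.4
```

```bash
python3 lev.py 23.5 40 50 60 70 80 85|grep -v ^t; python3 -c "
from ov import *
cap('scene','s8')
a=over('s8',0,[],(250,180,400,300),5,'q8')"
```

```text
phi 40.0 [619.7  -9.6]
shift/120 [-0.107  0.021  0.002] rot [ 0.    -0.     0.054]
phi 50.0 [608.8 -16.9]
shift/120 [-0.216  0.027  0.002] rot [ 0.    -0.     0.109]
phi 60.0 [596.7 -22.3]
shift/120 [-0.326  0.014  0.002] rot [ 0.    -0.     0.165]
phi 70.0 [583.9 -25.4]
shift/120 [-0.431 -0.018  0.002] rot [ 0.   -0.    0.22]
phi 80.0 [570.7 -26.3]
shift/120 [-0.529 -0.068  0.002] rot [-0.    -0.     0.276]
phi 85.0 [564.1 -25.9]
shift/120 [-0.574 -0.099  0.002] rot [-0.    -0.     0.304]
```

View pics/q8.png

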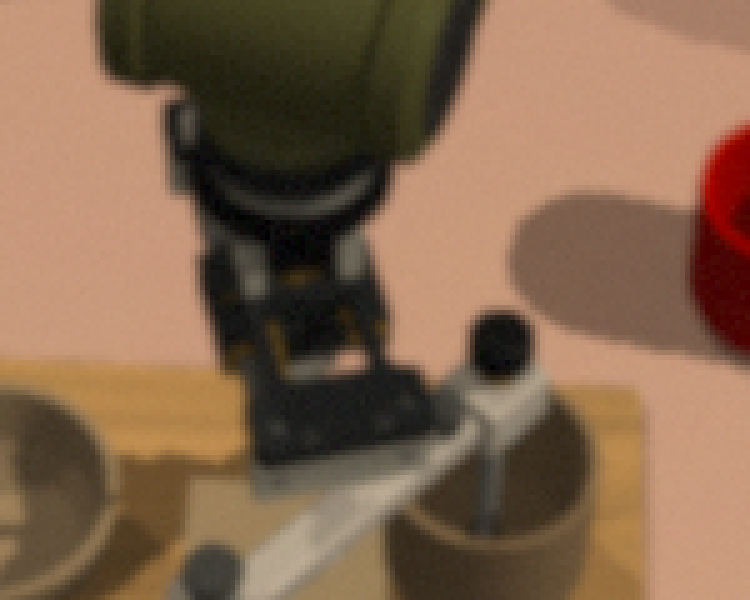

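Emit:
{"method": "send_rows", "body": {
  "moves": [
    [-0.053,0.012,0,0,0,0.027,1],
    [-0.107,0.021,0,0,0,0.054,1],
    [-0.16,0.026,0,0,0,0.08,1],
    [-0.216,0.027,0,0,0,0.109,1],
    [-0.27,0.022,0,0,0,0.137,1],
    [-0.326,0.014,0,0,0,0.165,1],
    [-0.38,-0.001,0,0,0,0.193,1],
    [-0.431,-0.018,0,0,0,0.22,1]
  ]
}}

```text
clock: 16.23
eef_pos: [584.0, -25.4, 187.2]
tcp_rot: [[0.988, -0.151, 0.001], [-0.151, -0.988, -0.0], [0.001, -0.0, -1.0]]
ft_force: [1.8, 0.3, 0.1]
width: 0.3
```

```bash
python3 lev.py 23.5 70 75 80 85 88|grep -v ^t; python3 -c "
from ov import *
cap('scene','s9')
a=over('s9',0,[],(250,180,400,300),5,'q9')"
```

```text
phi 70.0 [583.9 -25.4]
shift/120 [-0.001  0.     0.002] rot [-0.    -0.     0.001]
phi 75.0 [577.3 -26.2]
shift/120 [-0.054  0.015  0.002] rot [-0.    -0.     0.029]
phi 80.0 [570.7 -26.3]
shift/120 [-0.108  0.024  0.002] rot [-0.    -0.     0.057]
phi 85.0 [564.1 -25.9]
shift/120 [-0.163  0.029  0.002] rot [-0.    -0.     0.084]
phi 88.0 [560.2 -25.4]
shift/120 [-0.196  0.03   0.002] rot [-0.    -0.     0.101]
```

View pics/q9.png

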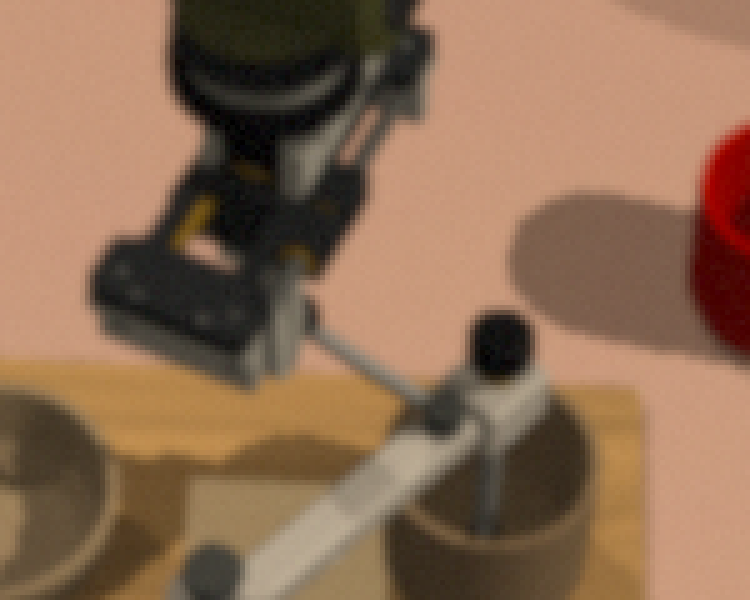

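The ball is at (308,317), pushed by the finger, and the lever is nearly square to the arm. I go on in smaller steps.

Emit:
{"method": "send_rows", "body": {
  "moves": [
    [-0.025,0.008,0,0,0,0.015,1],
    [-0.054,0.015,0,0,0,0.029,1],
    [-0.08,0.02,0,0,0,0.043,1],
    [-0.108,0.024,0,0,0,0.057,1],
    [-0.135,0.027,0,0,0,0.07,1],
    [-0.163,0.029,0,0,0,0.084,1]
  ]
}}

```text
clock: 17.02
eef_pos: [564.3, -25.8, 187.1]
tcp_rot: [[0.916, -0.401, 0.001], [-0.401, -0.916, -0.0], [0.001, -0.0, -1.0]]
ft_force: [0.4, 0.3, 0.7]
width: 0.6
```

Emit:
{"method": "send_rows", "body": {
  "moves": [
    [-0.01,0,0,0,0,0.01,1],
    [-0.02,0,0,0,0,0.015,1]
  ]
}}

```text
clock: 17.27
eef_pos: [562.0, -24.9, 186.9]
tcp_rot: [[0.896, -0.444, 0.0], [-0.444, -0.896, -0.0], [0.0, 0.0, -1.0]]
ft_force: [0.3, -1.7, 1.1]
width: 0.8
```

```bash
python3 lev.py 23.5 88 90
```

```text
phi 88.0 [560.2 -25.4]
t 17.27 p [562.  -24.9 186.9] yaw -26.4 tilt [ 5.e-04  1.e-04 -1.e+00] q [-6. 20. 86. -0. 74. 20.] F [ 0.25 -1.67  1.14] w 0.8
shift/120 [-0.012  0.01  -0.001] rot [ 0.    -0.     0.003]
phi 90.0 [557.6 -24.9]
t 17.27 p [562.  -24.9 186.9] yaw -26.4 tilt [ 5.e-04  1.e-04 -1.e+00] q [-6. 20. 86. -0. 74. 20.] F [ 0.25 -1.67  1.14] w 0.8
shift/120 [-0.033  0.016 -0.001] rot [ 0.    -0.     0.014]
```

Now 1 mm steps until the stop is felt.

Emit:
{"method": "send_rows", "body": {
  "moves": [
    [-0.008,0,0,0,0,0.005,1],
    [-0.016,0,0,0,0,0.01,1]
  ]
}}

```text
clock: 17.52
eef_pos: [560.2, -23.9, 186.7]
tcp_rot: [[0.881, -0.473, -0.0], [-0.473, -0.881, -0.0], [-0.0, 0.0, -1.0]]
ft_force: [-0.2, -1.5, 0.2]
width: 0.5
```

Emit:
{"method": "send_rows", "body": {
  "moves": [
    [-0.008,0,0,0,0,0,1],
    [-0.014,0,0,0,0,0,1]
  ]
}}

```text
clock: 17.77
eef_pos: [559.4, -23.5, 186.9]
tcp_rot: [[0.882, -0.472, 0.002], [-0.472, -0.882, -0.001], [0.002, -0.0, -1.0]]
ft_force: [9.1, -5.3, -1.7]
width: 0.3
```

Emit:
{"method": "send_rows", "body": {
  "moves": [
    [-0.006,0,0,0,0,0,1],
    [-0.01,0,0,0,0,0,1]
  ]
}}

```text
clock: 18.02
eef_pos: [559.0, -23.3, 187.1]
tcp_rot: [[0.881, -0.472, 0.004], [-0.472, -0.881, -0.002], [0.004, -0.001, -1.0]]
ft_force: [12.7, -7.7, -4.1]
width: 0.5
```

The force rose sharply to 15 N, so the lever is on its stop. I back off, lift, and look.

Emit:
{"method": "send_rows", "body": {
  "moves": [
    [0.05,0,0,0,0,0,1],
    [0.2,0,0,0,0,0,1],
    [0.25,0,-0.2,0,0,0,1],
    [0.25,0,-0.5,0,0,0,1],
    [0.25,0,-0.8,0,0,0,1]
  ]
}}

```text
clock: 18.65
eef_pos: [583.9, -36.5, 283.5]
tcp_rot: [[0.882, -0.472, -0.001], [-0.472, -0.882, 0.001], [-0.001, 0.0, -1.0]]
ft_force: [0.2, 0.1, 0.5]
width: 0.7
```

Emit:
{"method": "send_rows", "body": {
  "moves": [
    [0,0.2,-0.3,0,0,0,1],
    [0,0.4,-0.6,0,0,0,1],
    [0,0.7,-0.8,0,0,0,1],
    [0,1,-0.8,0,0,0,1],
    [0,1,-0.8,0,0,0,1]
  ]
}}

```text
clock: 19.27
eef_pos: [526.7, -143.8, 378.9]
tcp_rot: [[0.88, -0.474, -0.0], [-0.474, -0.88, 0.0], [-0.0, -0.0, -1.0]]
ft_force: [-0.1, -0.6, 0.5]
width: 0.2
```

Emit:
{"method": "send_rows", "body": {
  "moves": [
    [-0.4,0.4,0,0,0,0,1],
    [-0.8,0.8,0,0,0,0,1],
    [-1,1,0,0,0,0,1],
    [-1,1,0,0,0,0,1]
  ]
}}

```text
clock: 19.77
eef_pos: [363.8, -191.5, 379.4]
tcp_rot: [[0.881, -0.474, 0.001], [-0.474, -0.881, -0.0], [0.001, -0.0, -1.0]]
ft_force: [0.2, -0.9, -0.1]
width: 0.3
```

```bash
python3 -c "
from ov import *
from lev import *
cap('scene','s10');cap('top','t10')
b=piv+72*np.array([np.cos(np.radians(-119.2)),np.sin(np.radians(-119.2))]);print(b)
k=[(543,65.5,100,48,(0,255,0)),(b[0],b[1],195,11,(255,0,255)),(542.5,64,195.5,15,(255,255,0))]
over('s10',0,k,(250,180,400,300),5,'q10')
over('t10',0,k,(260,150,400,270),5,'q11')
go(540,60,300,0)"
```

```text
[537.07410454 -13.45038956]
t 19.88 p [ 365.5 -191.2  378.8] yaw -28.2 tilt [ 0.e+00 -4.e-04 -1.e+00] q [-33.  -5.  89.   0.  96.  -5.] F [ 0.39 -0.16 -0.32] w 0.6
shift/120 [ 0.293 -2.532  0.657] rot [-0.    -0.    -0.157]
```

View pics/q10.png

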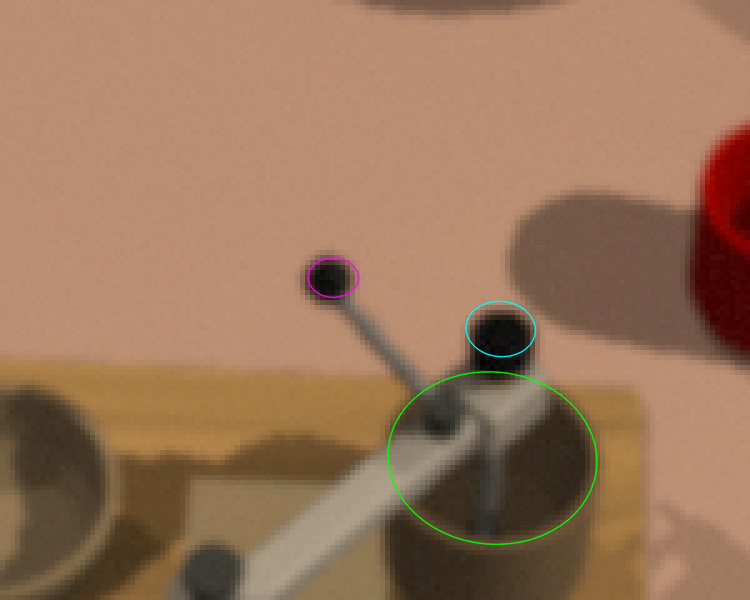

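View pics/q11.png

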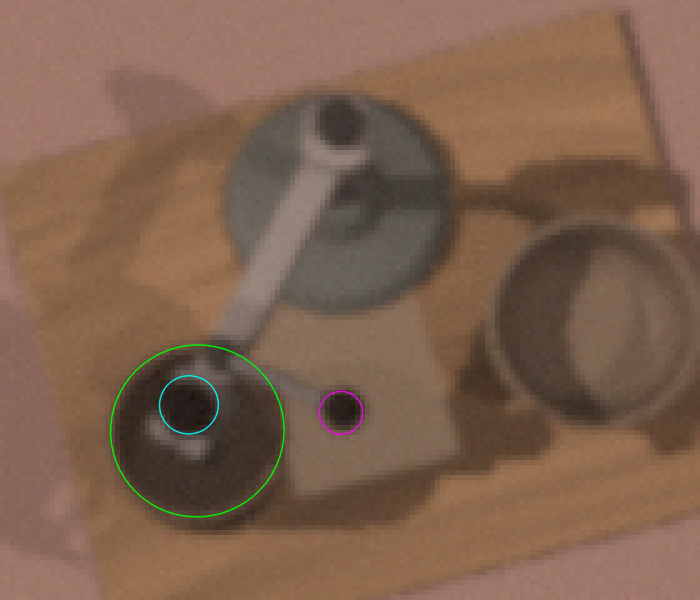

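In both views the locked ball and the knob sit on their predicted positions, and the cup is where it was. Handing in.

```bash
python3 -c "
from h import *
print(manip.sign_off())"
```

```text
the job is handed in; nothing more can be done
None
```

I swung the gauge's arm about 56° until the rod stood over the tall cup, pressed the rod down to the cup's floor, and turned the lock lever to its stop. I then withdrew the arm and handed the job in at about 20 s; it reports no verdict.

- **Rod:** The foot met resistance with the knob top at about 196 mm, the height expected for the cup's floor. I stopped pressing at 5.4 N. After I let go, the knob stayed down in the pictures.
- **Lever:** The force rose sharply to about 15 N at the stop. That is more than the roughly 11 N I had worked out the swing's friction would hold. In the top view the knob stayed where predicted afterwards, so I saw no swing of the arm.
- **Final look:** The ball sits at its square-across position in the top view, within about a pixel in the scene view. The cup and bowl look unmoved, and the robot touches nothing. I did not check the brush pot, rolling pin or jar again, but the arm kept clear of them.
- **Disagreements:** The scene camera places the cup's rim and the lowered knob about 3–4 mm off from the top camera. The cup's rim also looks about 96 mm across, not 102 mm. Both are small beside the 20 mm centring tolerance.
- **Not measured:** The foot's final height was not seen directly. I inferred it from the knob's height and the force.

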